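# Take the tall battery pack off the bench charger

### The arm

A 6-joint arm with a two-finger parallel gripper is mounted at the origin on a cart in front of the work surface, level with it; the furniture and walls round the work are solid. World frame = base frame: x ahead of the robot, y to its left, z up, the work surface at z = 0. Lengths are in m, angles in rad, forces in N, time in s.
With the tool pointing down it reaches from about 0.375 to 0.925 m from the base axis. Payload 5.7 kg.
Tool frame: the origin (TCP) lies midway between the tips of the shut fingers; the grasp point (between the pads) lies 19 mm behind it; z points along the fingers, y is the line along which they close (so a half turn about z gives the same grasp; the last joint's range is limited). The gripper opens to 88 mm and grips with 3 to 60 N. Pads are 20 mm wide; open, the fingers measure 115 mm over their backs; the gripper's body (75 mm by 178 mm) begins 61 mm behind the grasp point.
Start: joints at [-1.293, 0.359, 1.51, -0, 1.272, -0.115], TCP at [0.23, -0.554, 0.223] pointing down, gripper open.
Joint ranges: [-2.97, 2.97], [-1.01, 2.36], [0.21, 2.38], [-0.96, 4.11], [0.2, 2.71], [-2.98, 2.98]. Speed limits (rad/s): [2.39, 2.39, 3.14, 3.14, 3.14, 3.14].

### API

Orientations are given as a unit quaternion [x, y, z, w].
In Python, from plant import env gives the robot as it stands. The module is installed in compiled form; this text tells all that it offers.
- The arm moves only by the tool play_rows, never from a script. Its argument "increments" is a list that holds one entry, the list of rows, each a list of 7 numbers: the shift along the world's x, y, z in cm, then the turn, a rotation vector about the world's x, y, z in rad, then the gripper command: -1 is shut, 1 is fully open, values between are in proportion. In form: [[[dx, dy, dz, ax, ay, az, jaw], ...]]. A call has 1 to 20 rows; each row is the pose to reach, as a shift and turn from the pose commanded when the call began; what a row does not reach only later rows make up. A row lasts 1/12 s, in which the tool goes at most 41.7 mm and 7.16 degrees, less where a joint would pass 70% of its speed; a pose out of reach is approached as far as the arm can. A call with a gripper value outside its range is refused whole. The fingers move at their own pace and stop on an object; "force" is the grip in N (left out, the last holds). Time passes only in rows, so rows that repeat a pose let the fingers close. It gives the time, the measured TCP pose, the force, the opening and the grip force at its end, in the units of the state.
- env.observe(): the state, without advancing time (a new reading comes with each control period).
- env.get_image(name): name is "scene" or "top" or "wrist"; returns a dict with "image" (384x512x3 uint8, red, green, blue), "mtx" (3x3 intrinsics, pixels), "extrinsics" (4x4, takes a point from camera to world coordinates); the wrist camera has in their place "hand_eye" (4x4, takes a point from camera to tool coordinates, whose origin is the TCP and whose axes are the flange's). Camera axes: x right, y down, z forward; pixel columns grow to the right and rows downward; lengths in m; the calibration is good to about 2 mm. A picture is of the moment at which its call begins: read the wrist's pose just before it. There is no depth.
- env.close_job(): hands the job in; it is judged then, once.
The state is a dict: "time": time; "joint_positions": joint angles; "joint_vel": joint speeds; "joint_torque": joint torques, N m; "position": TCP position; "ee_rot": TCP orientation; "wrist_force": force on the tool from outside, world axes, zero at the start; "wrist_torque": the same for the moment, N m; "opening": opening from 0.0 (shut) to 1.0 (fully open); "grip_force": force on a finger pad.
Only numpy, scipy, OpenCV 4.12 (cv2) and the standard library are available. Lean on these libraries where they do the work, as an engineer would, in place of code of your own. Each camera call takes 0.05 s, during which the arm holds its last target. There are 200 camera calls.

### The job

Unclip the tall battery pack from the charger: keep its release button squeezed in while you pull it straight up out of its bay. Then set it down upright in the cardboard tray, not dropping it, and let go. Leave the short pack clipped in the charger.

Things in the scene. Friction and masses are not known exactly. Their poses are not given: they have to be found in the camera images.
- tall_pack_mid (a point): Centre of the tall battery pack: black upright block 46 (x) x 62 (y) x 125 mm high, 0.45 kg, in a bay (which varies) of the grey charger. The point is 62.5 mm above its underside, 74.5 mm above the bench while seated; z up. Release button: grey ribbed 28 mm square on its -x face (robot side), centre 32.5 mm above this point, 9 mm proud: 55 mm across pack and button, 47 mm with it fully in.
- tall_pack_release (a joint): Travel of the tall pack's button, m: 0 out, 0.008 fully in (towards the pack's +x). Sprung: about 2 N to start, 5 N fully in. A catch joined to it hooks under the bay's lip: unless the button is held in, the pack rises only 2 mm and is held fast; fully in, it is free. The bay holds the lowest 34 mm of the pack with 1.5 mm play all round.
- short_pack_mid (a point): Centre of the short battery pack: same shape and button but 85 mm high (the point is 42.5 mm above its underside, its button 17.5 mm above the point), clipped in the other bay, 90 mm from the tall one along their y axis. The charger is a low dock 94 x 186 mm, 46 mm high, fast to the bench, its bay floors 12 mm above the bench.
- tray_floor (a point): Centre of the inner floor of the shallow open cardboard tray, 170 mm (x) x 160 mm (y) outside, walls 4 mm thick and 32 mm high from the bench; the floor is 4 mm above the bench. It is fast to the bench. z is up.

How it is judged:
By the outcome, as a careful person would: the job done as asked, in the order asked, and still so for the second after the job is handed in, with the robot touching nothing.
It also fails if it takes over 45 s, if anything falls off the work surface, if the arm or the gripper's body presses on something with over 40 N, if the wrist force passes 120 N, or if a joint passes its speed limit or range.

## Working session

There is one attempt and no reset: what is moved stays moved. The work goes in short steps, Python scripts to look and compute and a tool call to move; the robot and the scene stay as the last step left them, time stands still between calls to the robot, and variables do not carry over. Pictures are saved under pics/ and viewed, at most 10 in all, crops included, and the job is handed in when it is done.

Besides the shell and the picture viewer there is one more tool, called after "Call:" as name([rows], argument=value, ...), one row to a line, values as JSON. play_rows: Moves the arm, as the interface text tells. Its arguments: {"type":"object","properties":{"increments":{"type":"array","items":{"type":"array","items":{"type":"array","items":{"type":"number"}}}},"force":{"type":"number"}},"required":["increments"]}

```bash
mkdir -p pics; python3 - <<'E'
from plant import env
import cv2,numpy as np
np.set_printoptions(precision=4,suppress=True)
s=env.observe(); print(s)
for n in("top","scene"):
    d=env.get_image(n); cv2.imwrite(f"pics/{n}0.png",d["image"][:,:,::-1]); print(n,d["mtx"],d["extrinsics"])
    np.savez(f"{n}0.npz",**d)
E
```

```text
{'time': 0.0, 'joint_positions': array([-1.2931,  0.3595,  1.5114, -0.    ,  1.2725, -0.1151]), 'joint_vel': array([ 0.0002,  0.0028, -0.0005, -0.0013, -0.001 , -0.0018]), 'joint_torque': array([ -0.002 , -51.5382, -27.0734,   0.0673,   0.0352,  -0.0001]), 'position': array([ 0.2294, -0.5536,  0.2218]), 'ee_rot': array([ 0.9808,  0.1951, -0.0001, -0.0009]), 'wrist_force': array([-0.4706, -0.0079, -1.0911]), 'wrist_torque': array([-0.0379,  0.0071,  0.0107]), 'grip_force': 0.0, 'opening': 1.001291260857122}
top [[410.5244   0.     258.0836]
 [  0.     410.5244 194.3622]
 [  0.       0.       1.    ]] [[ 0.0214 -0.9807  0.1941  0.3714]
 [-0.9996 -0.0245 -0.0139  0.1719]
 [ 0.0184 -0.1937 -0.9809  0.9485]
 [ 0.      0.      0.      1.    ]]
scene [[483.2411   0.     260.7013]
 [  0.     483.2411 181.6713]
 [  0.       0.       1.    ]] [[-0.8464 -0.3199  0.4258  0.0832]
 [-0.5323  0.4801 -0.6973  0.8807]
 [ 0.0186 -0.8168 -0.5766  0.6993]
 [ 0.      0.      0.      1.    ]]
```

View pics/top0.png

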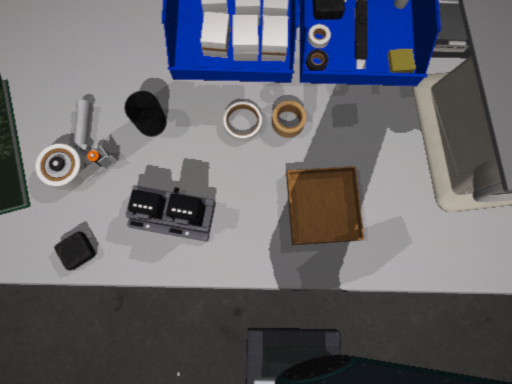

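View pics/scene0.png

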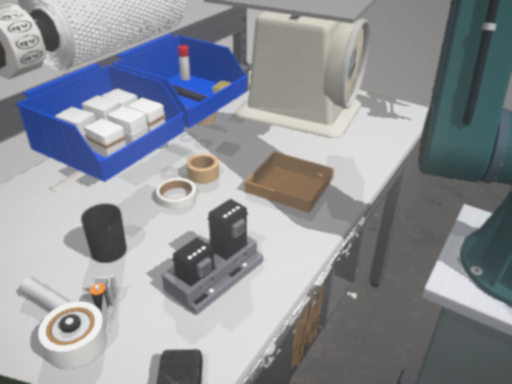

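The top view shows the charger at about (172,213), with the packs at (147,204) and (185,208), and the tray at about (325,205). In the scene view the tall pack is at about (228,230), so it's the right-hand one in the top view. I'll zoom in for corners.

```bash
python3 - <<'E'
import cv2,numpy as np
t=cv2.imread("pics/top0.png")[175:250,115:225]; s=cv2.imread("pics/scene0.png")[190:315,150:275]
a=cv2.resize(t,None,fx=7,fy=7,interpolation=cv2.INTER_CUBIC); a=cv2.convertScaleAbs(a,alpha=1.8,beta=10)
cv2.imwrite("pics/tc.png",a)
b=cv2.resize(s,None,fx=4.8,fy=4.8,interpolation=cv2.INTER_CUBIC); cv2.imwrite("pics/sc.png",cv2.convertScaleAbs(b,alpha=1.6,beta=10))
d=np.load("top0.npz"); im=d["image"]; h=cv2.cvtColor(im,cv2.COLOR_RGB2HSV)
m=cv2.inRange(h,(5,90,40),(20,255,200)); m[:140]=0;m[260:]=0;m[:,:270]=0;m[:,380:]=0
c=max(cv2.findContours(m,0,2)[0],key=cv2.contourArea); r=cv2.minAreaRect(c)
def ray(d,u,z):
    K,E=d["mtx"],d["extrinsics"]; v=E[:3,:3]@np.linalg.inv(K)@[u[0],u[1],1]; return E[:3,3]+v*(z-E[2,3])/v[2]
print(r,cv2.approxPolyDP(cv2.convexHull(c),5,True)[:,0].tolist())
P=np.array([ray(d,p,.032)[:2] for p in cv2.approxPolyDP(cv2.convexHull(c),5,True)[:,0]]);print(P, cv2.minAreaRect(P.astype(np.float32)))
for u in((185,208),):print(ray(d,u,.137))
E
```

```text
((324.6184387207031, 204.73052978515625), (75.08013916015625, 71.5314712524414), 85.42607879638672) [[354, 166], [363, 238], [293, 244], [287, 171]]
[[ 0.62528147 -0.06196781]
 [ 0.45900781 -0.07819913]
 [ 0.44205298  0.07874375]
 [ 0.60927143  0.09341156]] ((0.533667266368866, 0.008387953042984009), (0.16869060695171356, 0.15784764289855957), 5.575440883636475)
[0.50056892 0.30558784 0.137     ]
```

View pics/tc.png

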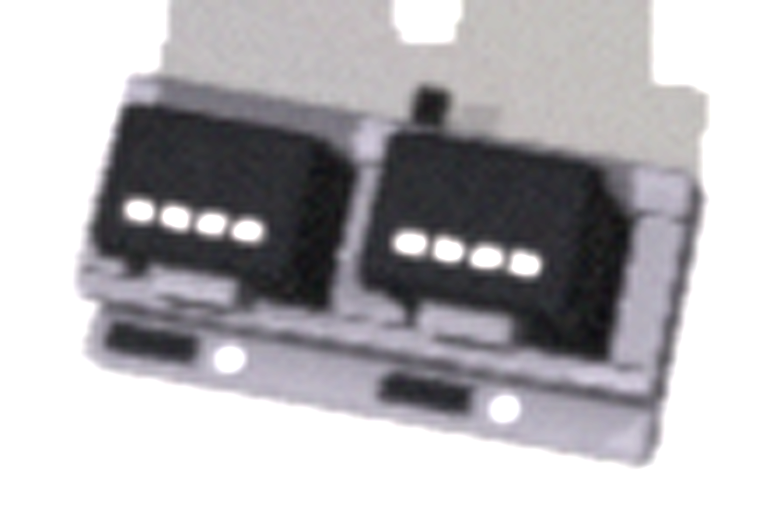

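View pics/sc.png

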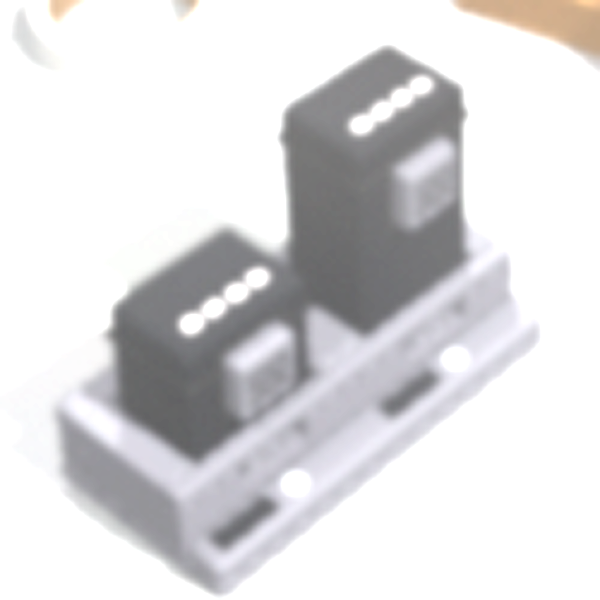

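The top crop shows the tall pack's top face, with corners near crop (388,135), (595,165), (568,335) and (362,285) and a dot row from (410,243) to (524,264). The scene crop gives top corners at (285,110), (388,47), (463,90) and (365,160), dots from (362,125) to (422,85), and the button at (427,185). Next I'll triangulate these.

```bash
cat > h.py <<'E'
import numpy as np,cv2
np.set_printoptions(precision=4,suppress=True)
def ray(d,u):
    v=d["extrinsics"][:3,:3]@np.linalg.inv(d["mtx"])@[u[0],u[1],1]; return d["extrinsics"][:3,3],v/np.linalg.norm(v)
def plane(d,u,z):
    o,v=ray(d,u); return o+v*(z-o[2])/v[2]
def tri(rs):
    A=sum(np.eye(3)-np.outer(v,v) for o,v in rs); b=sum((np.eye(3)-np.outer(v,v))@o for o,v in rs); return np.linalg.solve(A,b)
E
python3 - <<'E'
from h import *
T=np.load("top0.npz");S=np.load("scene0.npz")
t=lambda x,y:((x+.5)/7-.5+115,(y+.5)/7-.5+175)
s=lambda x,y:((x+.5)/4.8-.5+150,(y+.5)/4.8-.5+190)
td=[(410,243),(448,250),(486,258),(524,264)];sd=[(362,125),(382,111),(402,98),(422,85)]
P=np.array([tri([ray(T,t(*a)),ray(S,s(*b))]) for a,b in zip(td,sd)]);print("dots",P);w=P[-1]-P[0];print("yaw",np.degrees(np.arctan2(w[0],-w[1])))
print("dots scene pl",[plane(S,s(*b),.137) for b in (sd[0],sd[-1])]);print("dots top pl",[plane(T,t(*b),.137) for b in (td[0],td[-1])])
print("top face T",np.array([plane(T,t(*b),.137) for b in [(388,135),(595,165),(568,335),(362,285)]]))
print("top face S",np.array([plane(S,s(*b),.137) for b in [(285,110),(388,47),(463,90),(365,160)]]))
print("short dots",np.array([plane(T,t(*b),.097) for b in [(140,210),(247,231)]]))
print("dock back corners",np.array([plane(T,t(*b),.046) for b in [(130,75),(702,178)]]))
print("button tri",tri([ray(T,t(468,315)),ray(S,s(432,150))]))
E
```

```text
dots [[0.4965 0.3285 0.1369]
 [0.4948 0.3176 0.1372]
 [0.4928 0.3068 0.1372]
 [0.4912 0.2958 0.1371]]
yaw -9.210490422118383
dots scene pl [array([0.4954, 0.3284, 0.137 ]), array([0.4903, 0.2955, 0.137 ])]
dots top pl [array([0.4974, 0.329 , 0.137 ]), array([0.4921, 0.2963, 0.137 ])]
top face T [[0.5286 0.3372 0.137 ]
 [0.5213 0.2776 0.137 ]
 [0.4721 0.2828 0.137 ]
 [0.485  0.3418 0.137 ]]
top face S [[0.5253 0.3373 0.137 ]
 [0.5154 0.2828 0.137 ]
 [0.4752 0.2892 0.137 ]
 [0.4824 0.3446 0.137 ]]
short dots [[0.5116 0.4177 0.097 ]
 [0.5061 0.3855 0.097 ]]
dock back corners [[0.5637 0.4391 0.046 ]
 [0.5347 0.2552 0.046 ]]
button tri [0.4768 0.3127 0.123 ]
```

Measurements agree: the dots triangulate to z=0.137 as they should, the packs come out 90 mm apart and the yaw is about -9.1°. The tall pack centre is about (0.500, 0.311) and the tray centre about (0.534, 0.008). I'll move above the pack, keeping clear of the base and the beige machine.

Call:
play_rows([
  [[19,55.4,2,0,0,0.5,1],[19,55.4,2,0,0,0.5,1],[19,55.4,2,0,0,0.5,1],[19,55.4,2,0,0,0.5,1],[19,55.4,2,0,0,0.5,1],[19,55.4,2,0,0,0.5,1],[19,55.4,2,0,0,0.5,1],[19,55.4,2,0,0,0.5,1],[19,55.4,2,0,0,0.5,1],[19,55.4,2,0,0,0.5,1],[19,55.4,2,0,0,0.5,1],[19,55.4,2,0,0,0.5,1],[19,55.4,2,0,0,0.5,1],[19,55.4,2,0,0,0.5,1],[19,55.4,2,0,0,0.5,1],[27,70,2,0,0,1.02,1],[27,86.4,2,0,0,1.02,1],[27,86.4,2,0,0,1.02,1],[27,86.4,2,0,0,1.02,1],[27,86.4,2,0,0,1.02,1]],
], force=30)

```text
time: 1.77
position: [0.4753, 0.2003, 0.2423]
ee_rot: [0.759, 0.651, -0.0, 0.0]
wrist_force: [0.5, 0.3, -0.2]
opening: 0.998
grip_force: 0.0
```

Call:
play_rows([
  [[0,0,0,0,0,0,1]],
])

```text
time: 1.85
position: [0.4769, 0.2048, 0.2425]
ee_rot: [0.759, 0.651, 0.002, -0.001]
wrist_force: [1.7, 0.1, 0.1]
opening: 0.996
grip_force: 0.0
```

Call:
play_rows([
  [[2.3,10.6,0,0,0,0,1],[2.3,10.6,0,0,0,0,1],[2.3,10.6,0,0,0,0,1],[2.3,10.6,0,0,0,0,1],[2.3,10.6,0,0,0,0,1],[2.3,10.6,0,0,0,0,1]],
])

```text
time: 2.35
position: [0.4979, 0.3035, 0.242]
ee_rot: [0.761, 0.649, -0.001, 0.0]
wrist_force: [0.2, -0.4, -0.5]
opening: 0.998
grip_force: 0.0
```

```bash
python3 - <<'E'
from h import *
from plant import env
s=env.observe();d=env.get_image("wrist");print(s["position"],s["ee_rot"],d["hand_eye"],d["mtx"])
from scipy.spatial.transform import Rotation as R
E=np.eye(4);E[:3,:3]=R.from_quat(s["ee_rot"]).as_matrix();E[:3,3]=s["position"]
E=E@d["hand_eye"];np.savez("w1.npz",image=d["image"],mtx=d["mtx"],extrinsics=E)
cv2.imwrite("pics/w1.png",cv2.convertScaleAbs(d["image"][:,:,::-1],alpha=1.5,beta=10))
g=cv2.cvtColor(d["image"],cv2.COLOR_RGB2GRAY)
K=d["mtx"]
for z,yaw in((.137,-9.1),):   # predicted face centre + white dots
    n,l,st,c=cv2.connectedComponentsWithStats((g>170).astype(np.uint8))
    for i in range(1,n):
        if 15<st[i,4]<1500: print(c[i],st[i,4],plane(dict(mtx=K,extrinsics=E),c[i],.137))
E
```

```text
[0.4979 0.3035 0.242 ] [ 0.7608  0.649  -0.001   0.0001] [[-0.0012 -0.9611 -0.2763  0.0752]
 [ 1.     -0.0013  0.0002 -0.0001]
 [-0.0006 -0.2763  0.9611 -0.1628]
 [ 0.      0.      0.      1.    ]] [[286.7594   0.     253.5617]
 [  0.     286.7594 191.9955]
 [  0.       0.       1.    ]]
[162.25     2.2857] 28 [0.4495 0.4725 0.137 ]
[429.8      3.1333] 30 [0.665  0.4372 0.137 ]
[501.1875  58.875 ] 16 [0.7257 0.3851 0.137 ]
[248.   68.5] 40 [0.5104 0.412  0.137 ]
[404.6429  74.619 ] 42 [0.6439 0.3856 0.137 ]
[506.1348  87.7865] 89 [0.7318 0.3605 0.137 ]
[248.1053  80.5   ] 38 [0.5089 0.4024 0.137 ]
[223.2647  91.    ] 34 [0.4858 0.3974 0.137 ]
[248.1053  92.5   ] 38 [0.5073 0.3927 0.137 ]
[248.2857 103.3714] 35 [0.5059 0.3836 0.137 ]
[433.3889 124.5556] 18 [0.6691 0.3387 0.137 ]
[225.2222 162.2963] 27 [0.4757 0.3346 0.137 ]
[248. 166.] 35 [0.4964 0.3277 0.137 ]
[248.  177.5] 40 [0.4945 0.3167 0.137 ]
[248.     188.7838] 37 [0.4927 0.3056 0.137 ]
[247.8182 197.7727] 22 [0.491  0.2967 0.137 ]
[391.3234 242.435 ] 1039 [0.6282 0.2262 0.137 ]
[454.4118 239.5882] 34 [0.6918 0.2192 0.137 ]
[296.28 282.36] 50 [0.5266 0.1951 0.137 ]
```

View pics/w1.png

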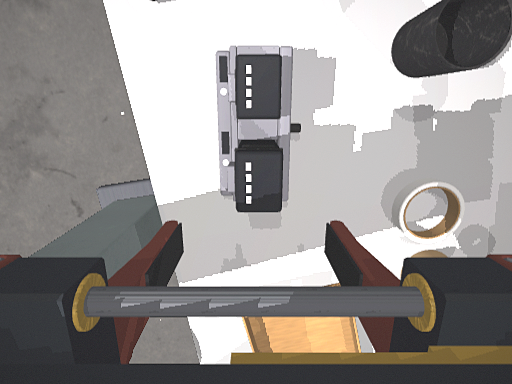

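The wrist view is aligned: the dot row runs vertically at u≈248. The tall pack's top spans about u 235–282 and v 150–212. I'll get the edges accurately.

```bash
python3 - <<'E'
from h import *
d=np.load("w1.npz");g=cv2.cvtColor(d["image"],cv2.COLOR_RGB2GRAY)
for v in(158,172,183,194,204): print(v,g[v,222:300].tolist())
print(g[140:222,265].tolist())
E
```

```text
158 [117, 115, 112, 110, 108, 109, 112, 114, 115, 88, 130, 128, 104, 31, 34, 39, 42, 42, 41, 41, 42, 42, 42, 42, 41, 41, 42, 41, 40, 42, 42, 41, 42, 40, 41, 42, 41, 43, 42, 41, 41, 41, 41, 41, 41, 41, 42, 40, 41, 41, 41, 41, 41, 41, 41, 40, 41, 42, 36, 31, 16, 74, 91, 90, 90, 92, 82, 87, 131, 128, 127, 126, 127, 126, 126, 127, 126, 126]
172 [118, 117, 116, 116, 115, 103, 119, 120, 119, 118, 117, 124, 83, 27, 36, 39, 41, 41, 42, 42, 41, 41, 40, 37, 34, 32, 31, 32, 34, 38, 41, 40, 41, 41, 40, 41, 40, 41, 40, 41, 39, 40, 39, 40, 40, 39, 40, 39, 41, 40, 40, 40, 40, 41, 41, 39, 41, 38, 32, 27, 32, 95, 90, 90, 91, 87, 75, 131, 128, 126, 126, 127, 126, 127, 126, 126, 126, 127]
183 [116, 118, 115, 115, 116, 96, 119, 119, 117, 116, 117, 121, 89, 30, 36, 37, 39, 41, 40, 39, 39, 40, 40, 36, 34, 32, 31, 32, 33, 36, 38, 40, 39, 40, 40, 39, 40, 41, 39, 38, 38, 40, 41, 40, 40, 39, 40, 39, 41, 40, 40, 41, 41, 40, 40, 40, 41, 36, 31, 21, 52, 93, 89, 88, 90, 85, 75, 131, 128, 127, 127, 126, 126, 127, 127, 126, 127, 127]
194 [73, 78, 78, 78, 79, 79, 79, 80, 81, 73, 58, 80, 86, 33, 36, 37, 36, 40, 38, 4
[... 233 characters left out ...]
27, 126, 127]
204 [126, 126, 125, 125, 125, 126, 125, 126, 125, 125, 126, 128, 133, 109, 25, 20, 27, 30, 28, 29, 30, 27, 28, 25, 19, 13, 12, 12, 17, 21, 27, 28, 29, 29, 31, 30, 30, 30, 30, 31, 29, 31, 31, 30, 30, 29, 28, 31, 31, 31, 31, 32, 28, 31, 30, 30, 29, 30, 26, 10, 124, 116, 113, 112, 111, 109, 128, 127, 126, 127, 126, 127, 126, 127, 126, 126, 126, 126]
[20, 22, 21, 24, 22, 28, 28, 25, 23, 24, 22, 27, 34, 34, 38, 41, 41, 41, 41, 40, 40, 41, 40, 41, 41, 41, 40, 41, 39, 39, 40, 39, 40, 39, 39, 40, 40, 39, 39, 40, 40, 40, 40, 40, 40, 40, 40, 40, 39, 39, 38, 39, 39, 39, 35, 29, 29, 30, 31, 29, 30, 30, 30, 30, 30, 30, 30, 29, 31, 29, 29, 19, 90, 120, 113, 112, 113, 112, 113, 112, 112, 112]
```

Call:
play_rows([
  [[0,0,-2,0,0,0,1],[0,0,-2,0,0,0,1],[0,0,-2,0,0,0,1],[0,0,-2,0,0,0,1]],
])

```text
time: 2.73
position: [0.4984, 0.3041, 0.2231]
ee_rot: [0.761, 0.649, -0.0, -0.0]
wrist_force: [-0.6, 0.9, 1.0]
opening: 1.0
grip_force: 0.0
```

Call:
play_rows([
  [[0.43,0.71,0,0,0,0,1],[0.43,0.71,0,0,0,0,1],[0.43,0.71,-2,0,0,0,1],[0.43,0.71,-4,0,0,0,1],[0.43,0.71,-6,0,0,0,1],[0.43,0.71,-8,0,0,0,1],[0.43,0.71,-10,0,0,0,1],[0.43,0.71,-12,0,0,0,1],[0.43,0.71,-13.5,0,0,0,1],[0.43,0.71,-13.5,0,0,0,1],[0.43,0.71,-13.5,0,0,0,1]],
])

```text
time: 3.65
position: [0.5025, 0.3122, 0.0874]
ee_rot: [0.761, 0.649, -0.001, -0.0]
wrist_force: [-0.4, 0.1, 0.6]
opening: 0.996
grip_force: 0.0
```

Call:
play_rows([
  [[0,0,0,0,0,0,0.3],[0,0,0,0,0,0,0.3],[0,0,0,0,0,0,0.3],[0,0,0,0,0,0,0.3]],
])

```text
time: 3.98
position: [0.5033, 0.3125, 0.0887]
ee_rot: [0.761, 0.649, 0.001, 0.0]
wrist_force: [0.3, 0.9, 0.2]
opening: 0.735
grip_force: 0.0
```

Now I'll close fully with 30 N of grip.

Call:
play_rows([
  [[0,0,0,0,0,0,-1],[0,0,0,0,0,0,-1],[0,0,0,0,0,0,-1],[0,0,0,0,0,0,-1],[0,0,0,0,0,0,-1],[0,0,0,0,0,0,-1],[0,0,0,0,0,0,-1],[0,0,0,0,0,0,-1]],
], force=30)

```text
time: 4.65
position: [0.5032, 0.3123, 0.088]
ee_rot: [0.761, 0.649, 0.0, 0.0]
wrist_force: [1.4, 0.7, 4.4]
opening: 0.523
grip_force: 30.0
```

Call:
play_rows([
  [[0,0,0.2,0,0,0,-1],[0,0,0.4,0,0,0,-1],[0,0,0.6,0,0,0,-1],[0,0,0.6,0,0,0,-1]],
])

```text
time: 4.98
position: [0.5023, 0.3119, 0.0934]
ee_rot: [0.761, 0.649, -0.001, -0.0]
wrist_force: [0.5, 0.1, -3.5]
opening: 0.525
grip_force: 30.0
```

It's free: up 5 mm with only the pack's weight on the wrist. I'll keep pulling straight up.

Call:
play_rows([
  [[0,0,0.8,0,0,0,-1],[0,0,1.6,0,0,0,-1],[0,0,2.4,0,0,0,-1],[0,0,3.2,0,0,0,-1],[0,0,4,0,0,0,-1],[0,0,5,0,0,0,-1],[0,0,6.5,0,0,0,-1],[0,0,8,0,0,0,-1],[0,0,10,0,0,0,-1],[0,0,12,0,0,0,-1],[0,0,12,0,0,0,-1],[0,0,12,0,0,0,-1]],
])

```text
time: 5.98
position: [0.5033, 0.3126, 0.215]
ee_rot: [0.761, 0.649, 0.001, 0.0]
wrist_force: [0.1, -0.5, -4.6]
opening: 0.524
grip_force: 30.0
```

```bash
python3 - <<'E'
from h import *
from plant import env
print(env.observe()["position"])
d=env.get_image("scene");cv2.imwrite("pics/s2.png",cv2.convertScaleAbs(d["image"][:,:,::-1],alpha=1.4,beta=10))
E
```

```text
[0.5033 0.3126 0.215 ]
```

View pics/s2.png

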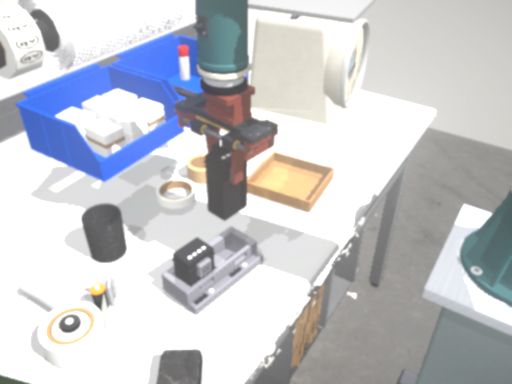

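The pack hangs upright at about (227,185), and the short pack is still in the dock at (192,262). Now over to the tray.

Call:
play_rows([
  [[0.1,-1,0,0,0,0,-1],[0.3,-2.5,0,0,0,0,-1],[0.5,-4.5,0,0,0,0,-1],[0.7,-6.5,0,0,0,0,-1],[0.9,-8.5,0,0,0,0,-1],[1.1,-10.5,0,0,0,0,-1],[1.3,-12.5,0,0,0,0,-1],[1.5,-14.5,0,0,0,0,-1],[1.7,-16.5,0,0,0,0,-1],[1.9,-18.5,0,0,0,0,-1],[2.1,-20.5,0,0,0,0,-1],[2.3,-22.5,0,0,0,0,-1],[2.5,-24.5,0,0,0,0,-1],[2.7,-26.5,0,0,0,0,-1],[2.9,-28.5,0,0,0,0,-1],[3.1,-29.7,0,0,0,0,-1],[3.1,-30.5,0,0,0,0,-1],[3.1,-30.5,0,0,0,0,-1],[3.1,-30.5,0,0,0,0,-1]],
])

```text
time: 7.62
position: [0.5332, 0.0073, 0.2131]
ee_rot: [0.761, 0.649, -0.0, -0.001]
wrist_force: [-0.4, -0.1, -4.5]
opening: 0.526
grip_force: 30.0
```

Call:
play_rows([
  [[0,0,-1,0,0,0,-1],[0,0,-2.5,0,0,0,-1],[0,0,-4,0,0,0,-1],[0,0,-5.5,0,0,0,-1],[0,0,-7,0,0,0,-1],[0,0,-8.5,0,0,0,-1],[0,0,-10,0,0,0,-1],[0,0,-11,0,0,0,-1],[0,0,-12,0,0,0,-1],[0,0,-12.5,0,0,0,-1],[0,0,-12.5,0,0,0,-1],[0,0,-12.5,0,0,0,-1]],
])

```text
time: 8.62
position: [0.5338, 0.0073, 0.0887]
ee_rot: [0.761, 0.649, -0.0, -0.0]
wrist_force: [-0.8, 0.3, -4.3]
opening: 0.523
grip_force: 30.0
```

Expected contact is at TCP z≈0.080. I'll lower in small steps.

Call:
play_rows([
  [[0,0,-0.2,0,0,0,-1],[0,0,-0.4,0,0,0,-1],[0,0,-0.6,0,0,0,-1],[0,0,-0.7,0,0,0,-1],[0,0,-0.7,0,0,0,-1],[0,0,-0.7,0,0,0,-1]],
])

```text
time: 9.12
position: [0.5337, 0.0071, 0.0817]
ee_rot: [0.761, 0.649, -0.0, -0.0]
wrist_force: [-0.7, 0.2, -3.7]
opening: 0.526
grip_force: 30.0
```

Call:
play_rows([
  [[0,0,-0.05,0,0,0,-1],[0,0,-0.1,0,0,0,-1],[0,0,-0.1,0,0,0,-1]],
])

```text
time: 9.37
position: [0.5337, 0.0071, 0.0806]
ee_rot: [0.761, 0.649, -0.0, -0.0]
wrist_force: [1.1, -0.2, -4.3]
opening: 0.523
grip_force: 30.0
```

Call:
play_rows([
  [[0,0,-0.05,0,0,0,-1],[0,0,-0.1,0,0,0,-1],[0,0,-0.1,0,0,0,-1]],
])

```text
time: 9.62
position: [0.5338, 0.0071, 0.08]
ee_rot: [0.761, 0.649, 0.0, 0.0]
wrist_force: [-1.1, 1.0, 0.1]
opening: 0.523
grip_force: 30.0
```

The load is off the wrist, so the pack is on the tray floor. I'll release slowly and then retreat straight up.

Call:
play_rows([
  [[0,0,0,0,0,0,0.3],[0,0,0,0,0,0,0.5],[0,0,0,0,0,0,0.7],[0,0,0,0,0,0,1],[0,0,0,0,0,0,1],[0,0,0,0,0,0,1],[0,0,0,0,0,0,1],[0,0,0,0,0,0,1]],
])

```text
time: 10.28
position: [0.5339, 0.0071, 0.0797]
ee_rot: [0.761, 0.649, 0.0, 0.0]
wrist_force: [0.4, 0.8, 0.4]
opening: 0.995
grip_force: 0.0
```

Call:
play_rows([
  [[0,0,1,0,0,0,1],[0,0,2,0,0,0,1],[0,0,4,0,0,0,1],[0,0,6,0,0,0,1],[0,0,8,0,0,0,1],[0,0,11,0,0,0,1],[0,0,14,0,0,0,1],[0,0,17,0,0,0,1],[0,0,17,0,0,0,1],[-4,10,17,0,0,0,1],[-4,14,17,0,0,0,1],[-4,14,17,0,0,0,1],[-4,14,17,0,0,0,1],[-4,14,17,0,0,0,1],[-4,14,17,0,0,0,1]],
])

```text
time: 11.53
position: [0.4933, 0.1479, 0.2501]
ee_rot: [0.76, 0.65, 0.0, 0.0]
wrist_force: [-0.0, -0.7, 1.0]
opening: 1.002
grip_force: 0.0
```

```bash
python3 - <<'E'
from h import *
from plant import env
s=env.observe();print(s["position"],s["time"],s["wrist_force"])
a=env.get_image("scene")["image"];b=env.get_image("top")["image"]
o=np.hstack([a[60:330,130:400],b[60:330,110:380]])[:,:,::-1]
cv2.imwrite("pics/s3.png",cv2.resize(cv2.convertScaleAbs(o,alpha=1.4,beta=10),None,fx=1.45,fy=1.45))
E
```

```text
[0.4933 0.1479 0.2501] 11.5333 [-0.0065 -0.7493  1.0154]
```

View pics/s3.png

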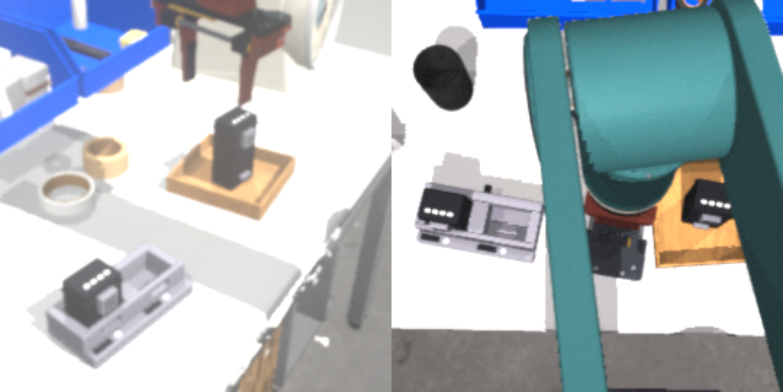

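The tall pack stands upright in the tray (left panel, about (235,148)), the short pack is still in its bay (92,290), and the gripper is clear of everything. Handing in.

```bash
python3 -c "
from plant import env
print(env.close_job())"
```

```text
the job is handed in; nothing more can be done
None
```

The tall pack was unclipped with its button held in and now stands upright, released, in the tray, with the short pack still clipped in the charger; I handed the job in at about 11.5 s, and no verdict came back.

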